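Let a lime out of the lever dispenser and ease its lid shut

ROBOT

A 7-joint arm with a two-finger parallel gripper is mounted at the origin on the work surface; the furniture and walls round the work are solid. World frame = base frame: x ahead of the robot, y to its left, z up, the work surface at z = 0. Lengths are in m, angles in rad, forces in N, time in s.
With the tool pointing down it reaches from about 0.425 to 0.925 m from the base axis. Payload 6.8 kg.
Tool frame: the origin (TCP) lies midway between the tips of the shut fingers; the grasp point (between the pads) lies 19 mm behind it; x points along the fingers, y is the direction in which the jaws open and shut, and the axes are right-handed (so a half turn about x gives the same grasp; the last joint's range is limited). The gripper opens to 85 mm and grips with 20 to 120 N. Pads are 22 mm wide; open, the fingers measure 114 mm over their backs; the gripper's body (76 mm by 85 mm) begins 54 mm behind the grasp point. The pads swing forward as they close: fully open they stand 13 mm farther back than shut.
Start: joints at [-1.4, 0.477, 0.022, 1.555, -0.011, 1.109, -0.083], TCP at [0.186, 0.649, 0.231] pointing down, gripper open.
Joint ranges: [-2.96, 2.96], [-0.34, 2.1], [-1.41, 1.46], [0.24, 2.44], [-1.37, 4.51], [0.17, 1.92], [-2.96, 2.96]. Speed limits (rad/s): [2.39, 2.39, 3.14, 3.14, 3.14, 3.14, 3.14].

INTERFACE

Orientations are given as a rotation vector (axis times angle).
In Python, from bench import r, viewer, nets gives the robot as it stands.
- The arm moves only by the shell command python3 -m pendant 'ROWS' [FORCE]. ROWS is JSON, one flat list of numbers, 5 for each row, row after row: the finger opening in mm, from 0 to 85.4, then the shift along the tool's x, y, z in mm, then the turn about the tool's x in rad. A call has 1 to 20 rows; each row shifts and turns the commanded pose from where the row before left it, along the tool's axes as they then stand; what a row does not reach is not made up. A row lasts 1/8 s, in which the tool goes at most 62.5 mm and 10.7 degrees, less where a joint would pass 70% of its speed; a pose out of reach is approached as far as the arm can. A call with a gripper value outside its range is refused whole. The fingers move at their own pace and stop on an object; FORCE is the grip in N (left out, the last holds). Time passes only in rows, so rows that do not move let the fingers close. It gives the time, the measured TCP pose, the force and the opening at its end, in the units of the state.
- r.get_obs(): the state, without advancing time (a new reading comes with each control period).
- viewer.grab_frame(name): name is "scene" or "top"; returns (picture, depth): 384x512x3 uint8, red, green, blue; 384x512 float32, m along the optical axis (not along the pixel's ray), 0 where there is no reading.
- viewer.calibration(name): a dict with "mtx" (3x3 intrinsics, pixels), "world_to_cam" (4x4, takes a point from world to camera coordinates). Camera axes: x right, y up, looking along -z (the intrinsics and any distortion apply to the point x, -y, -z); pixel columns grow to the right and rows downward; lengths in m; the calibration is good to about 2 mm. A picture is of the moment at which its call begins. calibration takes no time and is no camera call.
- r.hand_in(): hands the job in, once; it reports no verdict.
Trained networks look in the newest picture that a camera, given by its name, has taken for a name from the list of things; names that differ only in an ending like _2 or _b are one class to them, and where a whole thing is asked for, a point or a joint stands for the part that bears it (a point fixed in the world has none). Each returns a list of dicts, best first, with "score" (0 to 1); they miss things now and then, are a little off and sometimes report something else, mostly with a low value. They report only what shows in the picture. A call takes as long as a camera call.
- nets.look_for(name, camera): "location" ([x, y, z] in m, in world coordinates, good to about 4 mm: the middle of the surface that is visible of it).
- nets.silhouettes(name, camera): "mask" (384x512 bool, what is visible of it).
The state is a dict: "clock": time; "joints": joint angles; "qvel": joint speeds; "tau": joint torques, N m; "tcp_pos": TCP position; "orientation": TCP orientation; "contact_force": force on the tool from outside, world axes, zero at the start; "moment": the same for the moment, N m; "grip_width": finger opening in m.
Only numpy, scipy, OpenCV 4.12 (cv2) and the standard library are available. Lean on these libraries where they do the work, as an engineer would, in place of code of your own. Each camera call takes 0.05 s, during which the arm holds its last target. There are 200 camera calls.

TASK

Press the lever on the side of the fruit dispenser all the way down with the fingertips, so that its lid lifts, and keep it down until the lime has rolled out into the tray; then let the lever up slowly so that the lid settles shut without slamming, and move clear. Work the lever only: do not touch the lid or the lime, do not grasp or lift anything, and leave the other things where they stand.

Things in the scene. Friction and masses are not known exactly. Their poses are not given: they have to be found in the camera images.
- dispenser: White plastic fruit dispenser fixed to the table, 68 mm wide, 154 mm high, on a grey foot plate 262 x 96 mm. Origin on the table under the hopper's mouth; own -x points to the low open catch tray (x -0.106 to -0.03, rim 55 mm high), +x to the tall hopper (x 0 to 0.134), -y to the lever side, z up. The lever's pin with its 80 mm gear is at own (0.010, -0.042, 0.115).
- lever_pad (a point): Centre of the top face of the black rubber pad (36 x 36 x 10 mm) at the end of the steel lever. At rest at own (-0.126, -0.070, 0.150) of the dispenser, tilted 0.22 rad up to the front; it swings about the lever's pin down to about own (-0.127, -0.070, 0.089), fully down, tilted 0.23 rad down. Only table lies below it; the tray is beside it.
- lever (a joint): Lever angle in rad: 0 up at rest, 0.45 fully down at the stop. A return spring pushes up all the time: about 3.5 N at the pad at rest, about 5.5 N fully down. Let go, it flies up at once.
- lid (a joint): Lid angle in rad: 0 shut, 0.9 fully up (level). Geared to the lever: always twice the lever angle. The lid counts as slammed when it closes faster than 2 rad/s, which is about 0.14 m/s upward speed of the pad.
- lid_edge (a point): Middle of the free lower edge of the clear plastic lid (94 x 72 x 4 mm) over the hopper's sloping mouth. The lid is hinged at its upper rear edge at own (0.060, 0, 0.150) of the dispenser, where a 41 mm gear on the lever side drives it. Fully up, it stands level, reaching forwards to own x -0.035 at 0.15 m height.
- tray (a point): Middle of the catch tray's floor, 12 mm above the table, at own (-0.068, 0, 0.012) of the dispenser; inside about 64 x 56 mm.
- lime_center (a point): Centre of the lime, a rigid green ball of 44 mm diameter, about 50 g. It starts behind the lid on the hopper's sloping floor at own (0.052, 0, 0.102) of the dispenser and rolls out into the tray by itself, within about a second, when the lid is up.
- shaker: Bystander: salt shaker with grey top, 44 mm across, 90 mm high, loose. Origin at the centre of its underside.
- sprinkle_b: Bystander: spice jar with black cap, 41 mm across, 105 mm high, loose. Origin at the centre of its underside.
- jam_jar: Bystander: jam jar with yellow lid, 60 mm across, 85 mm high, loose. Origin at the centre of its underside.
- yoghurt_pot: Bystander: yoghurt pot, 72 mm across, 72 mm high, loose. Origin at the centre of its underside.
- teaspoon_b: Bystander: metal teaspoon, 132 x 28 x 11 mm, lying loose. Origin at the centre of its underside.

How it is judged:
On the way:
1. with the lid held up by the lever, the lime has rolled into the tray (value of joint lid above 0.75 rad and contact force between the fingers and lever above 0.5 N and x of lime_center in the frame of dispenser between -0.1 and -0.035 m and z of lime_center in the frame of dispenser below 0.055 m), for 0.2 s.
At the end, for the whole second after the job is handed in: the lime lies still (under 0.05 m/s) in the catch tray, the lid is shut (under 0.05 rad) and the lever fully up (under 0.03 rad) (value of joint lid below 0.05 rad and value of joint lever below 0.03 rad and x of lime_center in the frame of dispenser between -0.1 and -0.035 m and y of lime_center in the frame of dispenser between -0.028 and 0.028 m and z of lime_center in the frame of dispenser below 0.055 m and linear speed of lime below 0.05 m/s); the robot touches nothing.
It fails at once if the lid slams: it closes faster than 2 rad/s (velocity of joint lid below -2 rad/s).
It fails at once if the robot touches the lime (contact force between any of the fingers, the arm and lime above 0.2 N).
It fails at once if the robot touches the lid (contact force between any of the fingers, the arm and lid above 0.5 N).
It fails at once if the lime is lifted or leaves the dispenser (z of lime_center in the frame of dispenser above 0.14 m or x of lime_center in the frame of dispenser below -0.11 m or y of lime_center in the frame of dispenser above 0.04 m or y of lime_center in the frame of dispenser below -0.04 m).
It fails at once if a bystander is moved by more than 25 mm (distance of any of shaker, sprinkle_b, jam_jar, yoghurt_pot, teaspoon_b from where it was at the start of the episode above 0.025 m).
It also fails if it takes over 38 s, if anything falls off the work surface, if the arm or the gripper's body presses on something with over 40 N, if the wrist force passes 120 N, or if a joint passes its speed limit or range.

## Working session

There is one attempt and no reset: what is moved stays moved. The work goes in short steps, Python scripts to look and compute and a shell command to move; the robot and the scene stay as the last step left them, time stands still between calls to the robot, and variables do not carry over. Pictures are saved under pics/ and viewed, about 8 in all and at most 12, crops included, and the job is handed in when it is done.

```bash
mkdir -p pics; ls
python3 - <<'E'
from bench import r, viewer, nets
import cv2,numpy as np
o=r.get_obs(); print(o['clock'],o['tcp_pos'],o['orientation'],o['grip_width'],o['contact_force'])
ims=[]
for c in("scene","top"):
    p,d=viewer.grab_frame(c); cv2.imwrite(f"pics/{c}0.png",p[:,:,::-1])
    for n in ("dispenser","lever_pad","lid_edge","tray","lime_center","shaker","sprinkle_b","jam_jar","yoghurt_pot","teaspoon_b"):
        print(c,n,[(np.round(q["location"],3).tolist(),round(q["score"],2)) for q in nets.look_for(n,c)[:2]])
E
```

```text
pics
0.0 [0.18562191 0.64836735 0.23031266] [ 0.21739015  1.5598023  -0.22028548] 0.08561861027416064 [-0.64642174 -0.20137745  0.11630156]
scene dispenser [([0.538, -0.217, 0.087], 0.67)]
scene lever_pad [([0.521, -0.125, 0.142], 0.84)]
scene lid_edge [([0.559, -0.195, 0.151], 0.72)]
scene tray [([0.541, -0.214, 0.092], 0.81)]
scene lime_center []
scene shaker [([0.551, 0.025, 0.046], 0.5)]
scene sprinkle_b [([0.459, -0.237, 0.096], 0.93)]
scene jam_jar [([0.37, 0.274, 0.064], 0.93)]
scene yoghurt_pot [([0.494, 0.371, 0.074], 0.98)]
scene teaspoon_b [([0.424, -0.159, 0.007], 0.77)]
top dispenser [([0.557, -0.159, 0.111], 0.87)]
top lever_pad [([0.52, -0.092, 0.151], 0.57)]
top lid_edge [([0.572, -0.177, 0.122], 0.55)]
top tray [([0.558, -0.162, 0.105], 0.56), ([0.489, 0.386, 0.074], 0.19)]
top lime_center []
top shaker [([0.553, 0.045, 0.078], 0.61)]
top sprinkle_b [([0.462, -0.226, 0.106], 0.54)]
top jam_jar [([0.523, -0.088, 0.148], 0.72), ([0.379, 0.286, 0.083], 0.66)]
top yoghurt_pot [([0.495, 0.384, 0.074], 0.83)]
top teaspoon_b [([0.426, -0.158, 0.003], 0.57)]
```

View pics/scene0.png

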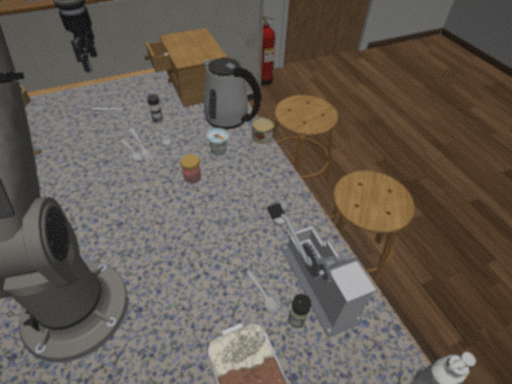

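View pics/top0.png

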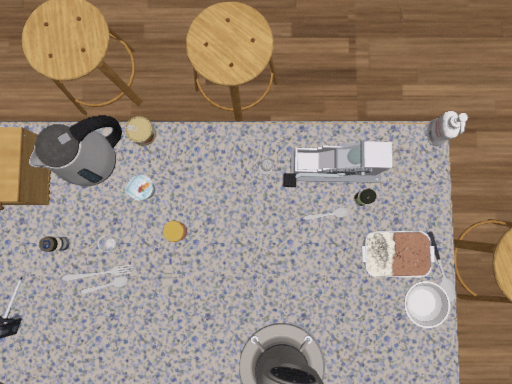

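The scene view shows the pad at px (276,211), with the dispenser behind it. In the top view the pad is at (290,180), the tray at about (308,160) on the left, the hopper at (376,155), and a faint ring at (267,165) that may be the shaker. I'll zoom in and measure.

```bash
cat > h.py <<'E'
from bench import r, viewer, nets
import cv2,numpy as np
def cloud(c):
    p,d=viewer.grab_frame(c); k=viewer.calibration(c); K=np.array(k["mtx"]); T=np.linalg.inv(np.array(k["world_to_cam"]))
    v,u=np.mgrid[:384,:512]; x=(u-K[0,2])/K[0,0]*d; y=(v-K[1,2])/K[1,1]*d
    P=np.stack([x,-y,-d,np.ones_like(d)],-1)@T.T
    return p,d,P[...,:3]
def crop(p,x0,y0,w,h,s,f): cv2.imwrite(f,cv2.resize(p[y0:y0+h,x0:x0+w,::-1],None,fx=s,fy=s,interpolation=cv2.INTER_CUBIC))
E
python3 - <<'E'
from h import *
np.set_printoptions(precision=3,suppress=True)
p,d,P=cloud("top"); a=p[100:240,240:410]
p2,d2,P2=cloud("scene")
A=cv2.resize(a,None,fx=3,fy=3,interpolation=cv2.INTER_CUBIC); B=cv2.resize(p2[180:345,235:385],None,fx=420/165,fy=420/165,interpolation=cv2.INTER_CUBIC)
cv2.imwrite("pics/z1.png",np.hstack([A[:420],B[:420,:290]])[:,:,::-1]) if 0 else cv2.imwrite("pics/z1.png",np.hstack([A,B[:, :290]])[:,:,::-1])
print(viewer.calibration("top")["mtx"],viewer.calibration("top")["world_to_cam"])
R=P[100:240,240:410]; V=d[100:240,240:410]>0
z=R[...,2]
print("heights rows 145-190 step3, cols 260-395 step 5 (cm)")
print((P[140:195:3,255:400:5,2]*1000).round().astype(int))
# dispenser: points z>.02 in box
m=V&(z>.006)&(z<.03)
# pad: dark, z .12-.17
g=a.max(-1)
m=V&(g<60)&(z>.12)&(z<.175)&(R[...,1]>-.14); q=R[m]; print("pad",m.sum(),q.mean(0),q.min(0),q.max(0))
c=q-q.mean(0); print("normal",np.linalg.svd(c)[2][2], cv2.minAreaRect((q[:,:2]*1000).astype(np.float32)))
m=V&(z>.148)&(z<.162)&(g>120)&(R[...,1]<-.2); q=R[m]; print("hoppertop",m.sum(),cv2.minAreaRect((q[:,:2]*1000).astype(np.float32)),q[:,2].mean())
m=V&(z>.006)&(R[...,0]>.5)&(R[...,1]<-.04)&(R[...,0]<.75)&(z<.17); q=R[m]; print("all",m.sum(),q.min(0),q.max(0))
E
```

```text
[[430.587   0.    259.717]
 [  0.    430.587 191.659]
 [  0.      0.      1.   ]] [[ 0.    -1.    -0.     0.058]
 [ 0.995  0.     0.096 -0.485]
 [-0.096 -0.     0.995 -1.202]
 [ 0.     0.     0.     1.   ]]
heights rows 145-190 step3, cols 260-395 step 5 (cm)
[[  -2    2    3    3   -5    4   -2   -2    0    2   -2   -3    1    4
     2    3 1244    2   -1    3    0    1    1    4   -1    2    0    0
     1]
 [   2   -1   -1   -1    5    2   -1    0   -4    1   -1    6   -3   -4
    -1    1    4    4    2  120  134  149  150  153  156  154  153  154
    -1]
 [  -2    3    1    5    1    2   -3   -2   -1    4    0    1   -4    3
    92   91   92   97  109  121  132  150  154  150  152  154  157  153
     0]
 [   2    0   -2    4   -1    2    4    4   60   55   57   53   53   62
    61   63   84   91  109  123  134  148  155  156  152  155  152  155
     9]
 [  -2    1   -4   -2    5    0   -3   -6   59   15    8   11   18   22
    34   53   84   95  108  122  138  151  153  150  156  154  154  152
     2]
 [  -1    0   -5    2    2   -2   -3    0   60   11   11   13   18   22
    38  
[... 1748 characters left out ...]
-2   -1   -4   -1   -1   -2   -1    1    1    1   -2   -2    0    0
     5   -1    5   -2    2   -1    2   66  106  105    3   -1   -1   -3
     1]
 [   0   -2   -5   -4    2    2   -1    2    0    4    2    0    3    0
     3    2    2    0    3    2   27   94  109  106  106    2   -1   -1
    -1]]
pad 153 [ 0.502 -0.018  0.151] [ 0.487 -0.033  0.144] [ 0.518 -0.001  0.158]
normal [ 0.064  0.203 -0.977] ((502.3808898925781, -16.974220275878906), (31.034446716308594, 31.395362854003906), 89.40087127685547)
hoppertop 831 ((560.1624755859375, -239.75930786132812), (80.088623046875, 91.39887237548828), 89.10285949707031) 0.15345398076252306
all 3270 [ 0.508 -0.373  0.006] [ 0.679 -0.04   0.17 ]
```

View pics/z1.png

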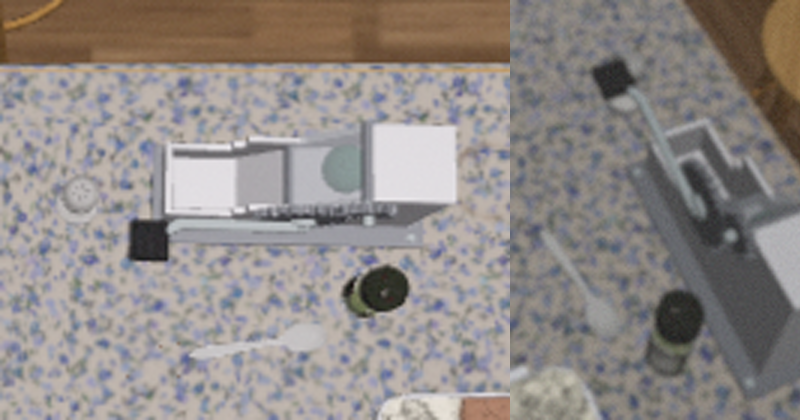

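The pad top measures (0.502, -0.017, 0.151), which matches the 150 mm given. The dispenser origin is therefore about (0.572, -0.143), yaw -90°. The shaker is 6–7 cm from the pad. Next I work out the shifts in tool axes.

```bash
cat > go.py <<'E'
from h import *
import sys
from scipy.spatial.transform import Rotation as Ro
def to(t):
    o=r.get_obs(); R=Ro.from_rotvec(o["orientation"]).as_matrix()
    print("t",round(o["clock"],2),"tcp",np.round(o["tcp_pos"],4),"F",np.round(o["contact_force"],1),"w",round(o["grip_width"],4)); print(R.round(3))
    print("shift tool mm",(R.T@(np.array(t)-o["tcp_pos"])*1000).round(1))
to([float(a) for a in sys.argv[1:4]])
E
python3 go.py 0.502 -0.018 0.225
```

```text
t 1.2 tcp [0.1858 0.6489 0.2313] F [ 1.1 -0.1  0.8] w 0.0856
[[ 0.     0.275  0.961]
 [ 0.     0.961 -0.275]
 [-1.     0.    -0.   ]]
shift tool mm [   6.3 -554.1  487.6]
```

```bash
python3 -m pendant '[0,0,-34.6,30.5,0, 0,0,-34.6,30.5,0, 0,0,-34.6,30.5,0, 0,0,-34.6,30.5,0, 0,0,-34.6,30.5,0, 0,0,-34.6,30.5,0, 0,0,-34.6,30.5,0, 0,0,-34.6,30.5,0]'; python3 -m pendant '[0,0,-34.6,30.5,0, 0,0,-34.6,30.5,0, 0,0,-34.6,30.5,0, 0,0,-34.6,30.5,0, 0,0,-34.6,30.5,0, 0,0,-34.6,30.5,0, 0,0,-34.6,30.5,0, 0,0,-34.6,30.5,0, 0,0,0,0,-0.14, 0,0,0,0,-0.14, 0,0,0,0,0]'; python3 go.py 0.502 -0.018 0.165
```

```text
clock: 2.2
tcp_pos: [0.3448, 0.3144, 0.2316]
orientation: [0.219, 1.559, -0.218]
contact_force: [0.6, 0.6, 0.3]
grip_width: 0.0001
clock: 3.58
tcp_pos: [0.5026, -0.0177, 0.2314]
orientation: [0.0, 1.571, -0.0]
contact_force: [-0.6, -0.0, 0.7]
grip_width: 0.0002
t 3.58 tcp [ 0.5026 -0.0177  0.2314] F [-0.6 -0.   0.7] w 0.0002
[[ 0.  0.  1.]
 [ 0.  1. -0.]
 [-1.  0.  0.]]
shift tool mm [66.4 -0.3 -0.6]
```

Next I lower to 14 mm above the pad and take a close look.

```bash
python3 -m pendant '[0,22,0,0,0, 0,22,0,0,0, 0,22,0,0,0, 0,0,0,0,0]'
python3 - <<'E'
from h import *
p,d,P=cloud("scene"); crop(p,220,140,160,150,4,"pics/s2.png")
print(nets.look_for("lever_pad","scene")[:1])
E
```

```text
clock: 4.08
tcp_pos: [0.5014, -0.0174, 0.1642]
orientation: [0.0, 1.574, -0.001]
contact_force: [-0.7, -0.8, 0.5]
grip_width: -0.0007
[{'location': [0.5234, -0.1286, 0.1399], 'score': 0.91}]
```

View pics/s2.png

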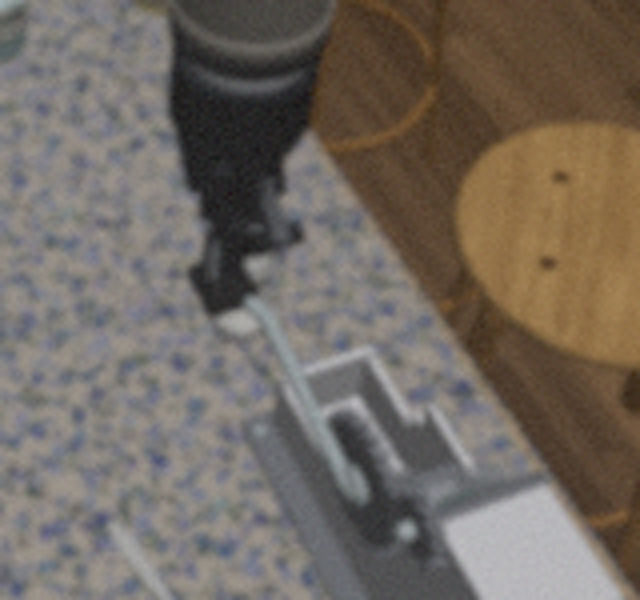

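The fingertips are over the pad at crop px (228,285), clear of the tray and the shaker. I press down gently.

```bash
python3 -m pendant '[0,5,0,0,0, 0,5,0,0,0, 0,5,0,0,0, 0,5,0,0,0, 0,0,0,0,0]';  python3 -m pendant '[0,8,0,0,0, 0,8,0,0,0, 0,8,0,0,0, 0,8,0,0,0, 0,8,0,0,0, 0,0,0,0,0]'
```

```text
clock: 4.8
tcp_pos: [0.5028, -0.0174, 0.1452]
orientation: [-0.001, 1.571, 0.001]
contact_force: [-0.6, 1.0, 2.2]
grip_width: 0.0001
clock: 5.55
tcp_pos: [0.5026, -0.0177, 0.1048]
orientation: [-0.001, 1.571, 0.001]
contact_force: [1.3, 2.7, 4.6]
grip_width: 0.0001
```

```bash
python3 -m pendant '[0,4,0,0,0, 0,4,0,0,0, 0,0,0,0,0]';  python3 -m pendant '[0,2,0,0,0, 0,2,0,0,0, 0,0,0,0,0]'
```

```text
clock: 5.92
tcp_pos: [0.5026, -0.0183, 0.0974]
orientation: [-0.001, 1.571, -0.0]
contact_force: [0.8, -0.2, 4.3]
grip_width: -0.0001
clock: 6.3
tcp_pos: [0.5027, -0.0188, 0.0936]
orientation: [-0.001, 1.57, -0.001]
contact_force: [0.3, -1.4, 5.5]
grip_width: -0.0
```

```bash
python3 -m pendant '[0,1,0,0,0, 0,1,0,0,0, 0,0,0,0,0]';  python3 -m pendant '[0,1,0,0,0, 0,0,0,0,0, 0,0,0,0,0, 0,0,0,0,0, 0,0,0,0,0, 0,0,0,0,0]'
python3 - <<'E'
from h import *
p,d,P=cloud("scene"); p2,d2,P2=cloud("top")
A=cv2.resize(p[170:310,240:370],None,fx=3,fy=3); B=cv2.resize(p2[110:250,260:390],None,fx=3,fy=3)
cv2.imwrite("pics/s3.png",np.hstack([A,B])[:,:,::-1])
for c in("scene","top"): print(nets.look_for("lime_center",c)[:2])
E
```

```text
clock: 6.68
tcp_pos: [0.5026, -0.019, 0.0917]
orientation: [-0.001, 1.57, -0.001]
contact_force: [0.9, -2.4, 6.1]
grip_width: 0.0
clock: 7.42
tcp_pos: [0.5026, -0.0191, 0.0907]
orientation: [-0.001, 1.57, -0.001]
contact_force: [1.1, -2.4, 6.5]
grip_width: 0.0002
[{'location': [0.4889, 0.3743, 0.0735], 'score': 0.62}, {'location': [0.5706, -0.0637, 0.0525], 'score': 0.41}]
[{'location': [0.5671, -0.158, 0.153], 'score': 0.39}]
```

View pics/s3.png

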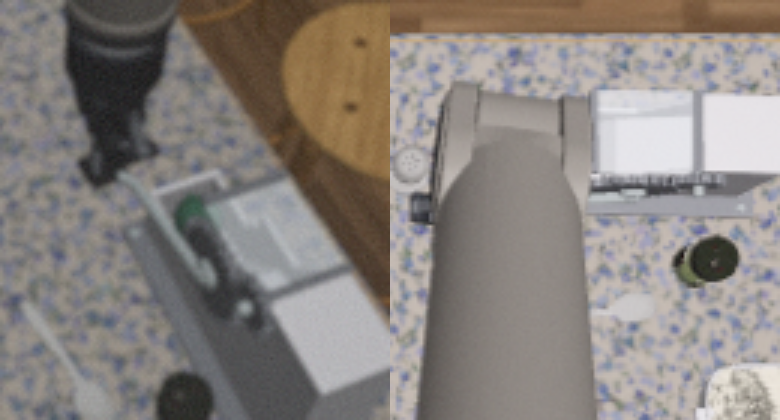

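The lid stands level. The lime is in the tray, at crop px (190,212), measured surface point (0.571, -0.064, 0.053), which is own x ≈ -0.08. The force hasn't jumped yet, so I press on to the stop and hold.

```bash
python3 -m pendant '[0,1,0,0,0, 0,1,0,0,0, 0,0,0,0,0]';  python3 -m pendant '[0,1,0,0,0, 0,1,0,0,0, 0,0,0,0,0]'
```

```text
clock: 8.0
tcp_pos: [0.5027, -0.0193, 0.0894]
orientation: [-0.0, 1.57, -0.001]
contact_force: [-2.0, -2.4, 14.3]
grip_width: 0.0001
clock: 8.38
tcp_pos: [0.5029, -0.0194, 0.0885]
orientation: [0.0, 1.57, -0.001]
contact_force: [-6.5, -2.9, 28.6]
grip_width: -0.0004
```

The lever is on its stop (28.6 N). I ease off a little, hold, and check the lime again.

```bash
python3 -m pendant '[0,-1,0,0,0, 0,-1,0,0,0, 0,0,0,0,0, 0,0,0,0,0, 0,0,0,0,0, 0,0,0,0,0]'
python3 - <<'E'
from h import *
p,d,P=cloud("scene"); a=p.astype(int)
m=(a[...,1]>a[...,0]+15)&(a[...,1]>a[...,2]+8)&(d>0); m[:190]=0; m[280:]=0; m[:,:285]=0; m[:,330:]=0
q=P[m]; print(m.sum(),np.median(q,0),q.min(0),q.max(0))
# sphere fit with r=22mm
from scipy.optimize import least_squares
c=least_squares(lambda c:np.linalg.norm(q-c,axis=1)-.022,np.median(q,0)+[.01,0,-.01],loss='soft_l1',f_scale=.002).x; print("centre",c,"own x",-(c[1]+.143),"own y",c[0]-.572)
E
```

```text
clock: 9.12
tcp_pos: [0.5027, -0.0192, 0.0894]
orientation: [-0.0, 1.57, -0.001]
contact_force: [-2.2, -2.2, 14.4]
grip_width: 0.0003
49 [ 0.56884339 -0.06491298  0.05182648] [ 0.55730898 -0.07526305  0.04162345] [ 0.57948871 -0.05170326  0.05655856]
centre [ 0.57869943 -0.06602012  0.0336224 ] own x -0.07697988172230298 own y 0.006699425134245707
```

The fitted lime centre is at own (-0.077, 0.007, 0.034), which is in the tray. I now release slowly at 4 mm per row (0.03 m/s).

```bash
python3 -m pendant '[0,-2,0,0,0, 0,-4,0,0,0, 0,-4,0,0,0, 0,-4,0,0,0, 0,-4,0,0,0, 0,-4,0,0,0, 0,-4,0,0,0, 0,-4,0,0,0, 0,-4,0,0,0, 0,-4,0,0,0]'; python3 -m pendant '[0,-4,0,0,0, 0,-4,0,0,0, 0,-4,0,0,0, 0,-3,0,0,0, 0,-3,0,0,0, 0,-3,0,0,0, 0,-3,0,0,0, 0,-2,0,0,0, 0,-2,0,0,0, 0,-2,0,0,0]'
```

```text
clock: 10.42
tcp_pos: [0.5025, -0.0178, 0.1265]
orientation: [-0.001, 1.571, 0.001]
contact_force: [1.1, 1.2, 4.2]
grip_width: -0.0
clock: 11.68
tcp_pos: [0.5023, -0.017, 0.1562]
orientation: [-0.001, 1.571, 0.002]
contact_force: [0.1, -0.0, 0.7]
grip_width: -0.0002
```

The pad is released (0.7 N at z 0.156). I continue slowly for a few rows, then retreat up and away to the robot's left.

```bash
python3 -m pendant '[0,-3,0,0,0, 0,-4,0,0,0, 0,-8,0,0,0, 0,-20,0,0,0, 0,-30,0,0,0, 0,-20,0,0,0, 0,0,30,-5,0, 0,0,35,-5,0, 0,0,35,-5,0, 0,0,35,-5,0, 0,0,35,-5,0, 0,0,0,0,0, 0,0,0,0,0]'
python3 - <<'E'
from h import *
p,d,P=cloud("scene"); p2,d2,P2=cloud("top")
A=cv2.resize(p[180:320,235:365],None,fx=3,fy=3); B=cv2.resize(p2[110:250,260:390],None,fx=3,fy=3)
cv2.imwrite("pics/s4.png",np.hstack([A,B])[:,:,::-1])
g=p2.max(-1); m=(d2>0)&(g<60)&(P2[...,2]>.12)&(P2[...,2]<.175)&(abs(P2[...,1]+.018)<.03)&(abs(P2[...,0]-.502)<.03); print("pad",m.sum(),P2[m].mean(0))
a=p2.astype(int); m=(a[...,1]>a[...,0]+15)&(d2>0)&(abs(P2[...,0]-.572)<.04)&(abs(P2[...,1]+.075)<.05); print("lime",m.sum(),np.median(P2[m],0))
for n in("shaker","sprinkle_b","teaspoon_b"): print(n,[np.round(q["location"],3) for q in nets.look_for(n,"top")[:1]])
for n in("jam_jar","yoghurt_pot"): print(n,[np.round(q["location"],3) for q in nets.look_for(n,"scene")[:1]])
E
```

```text
clock: 13.3
tcp_pos: [0.4775, 0.1518, 0.2416]
orientation: [-0.001, 1.571, 0.0]
contact_force: [0.8, -1.0, -0.2]
grip_width: -0.0001
pad 153 [ 0.50205509 -0.01764612  0.15112217]
lime 164 [ 0.57348282 -0.06648505  0.05001779]
shaker [array([0.553, 0.042, 0.075])]
sprinkle_b [array([ 0.463, -0.224,  0.106])]
teaspoon_b [array([ 0.428, -0.156,  0.006])]
jam_jar [array([0.372, 0.274, 0.065])]
yoghurt_pot [array([0.49 , 0.374, 0.072])]
```

View pics/s4.png

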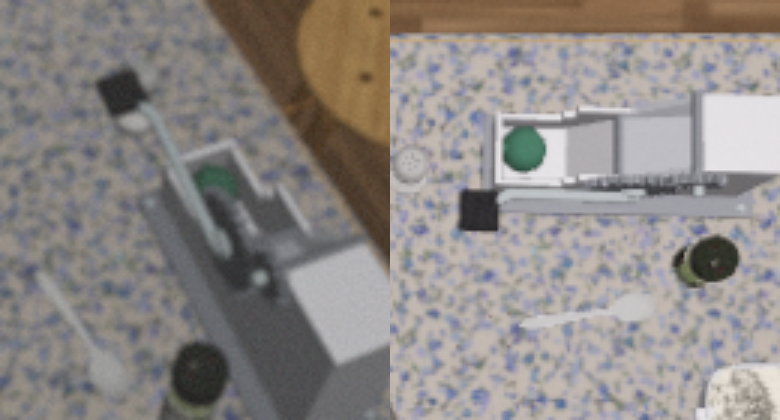

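The lime is in the tray at (523,148), the lever is up again, the lid is shut, and nothing else has moved. I hand it in.

```bash
python3 -c "
from bench import r
print(r.get_obs()['clock'], r.hand_in())"
```

```text
the job is handed in; nothing more can be done
13.65 None
```

I pressed the lever down to its stop, held it until the lime had rolled into the tray, then let it up slowly and moved clear. I handed the job in at 13.65 s; no verdict was reported.

- **Press:** the closed fingertips pushed the pad down until the force jumped to about 29 N. With the lid level and the lever held, the lime measured own (-0.077, 0.007, 0.034), inside the tray.
- **Release:** I let the lever up at no more than about 0.03 m/s, against the 0.14 m/s at which the lid slams. I then backed off to about 170 mm from the pad.
- **Last checks:** the pad is back at its starting position, 0.151 m high. The lid looks shut in the last pictures, though I did not measure its angle. The lime lies in the tray at about own (-0.077, 0.001), and every bystander is within 5 mm of its first reading.
- **Disagreements:** the networks placed the pad up to 0.11 m off, apparently because they report the whole lever. They also had low-confidence or false hits for the lime. For both I used depth and colour measurements checked against the given sizes.

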